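Jack up the front of the condiment rack and hold it

ROBOT

A 6-joint arm with a two-finger parallel gripper is mounted at the origin on the work surface. World frame = base frame: x ahead of the robot, y to its left, z up, the work surface at z = 0. Lengths are in mm, angles in degrees, forces in N, time in s.
With the tool pointing down it reaches from about 350 to 850 mm from the base axis. Payload 8.1 kg.
Tool frame: the origin (TCP) lies midway between the tips of the shut fingers; the grasp point (between the pads) lies 19 mm behind it; z points along the fingers, y is the direction in which the jaws open and shut (so a half turn about z gives the same grasp; the last joint's range is limited). The gripper opens to 85 mm and grips with 20 to 120 N. Pads are 22 mm wide; open, the fingers measure 114 mm over their backs; the gripper's body (76 mm by 85 mm) begins 54 mm behind the grasp point. The pads swing forward as they close: fully open they stand 13 mm farther back than shut.
Start: joints at [-80.122, 7.471, 85.268, -0, 87.261, -4.893], TCP at [152.993, -580.171, 195.792] pointing down, gripper open.
Joint ranges: [-169.43, 169.43], [-51.17, 129.36], [1.28, 143.12], [-76.62, 256.62], [0, 156.53], [-152.29, 152.29]. Speed limits (degrees/s): [136.94, 136.94, 159.86, 180, 180, 180].

INTERFACE

Orientations are given as [roll, pitch, yaw] about the fixed x, y, z axes, in that order (R = Rz(yaw) Ry(pitch) Rx(roll)).
In Python, from bench import telemetry, snapshot, camera_params, job gives the robot as it stands. The module is installed in compiled form; this text tells all that it offers.
- The arm moves only by the shell command python3 -m jog 'ROWS' [FORCE]. ROWS is JSON, a list that holds one entry, the list of rows, each a list of 7 numbers: the shift along the tool's x, y, z in units of 50 mm (1.0 is 50 mm), then the turn, a rotation vector about the tool's x, y, z in units of 2 pi rad (1.0 is 2 pi rad), then the opening, from 0 (shut) to 1 (fully open). In form: [[[dx, dy, dz, rx, ry, rz, claw], ...]]. A call has 1 to 12 rows; each row shifts and turns the commanded pose from where the row before left it, along the tool's axes as they then stand; what a row does not reach is not made up. A row lasts 1/8 s, in which the tool goes at most 62.5 mm and 10.7 degrees, less where a joint would pass 70% of its speed; a pose out of reach is approached as far as the arm can. A call with a number of a shift or a turn outside -1 to 1 is refused whole. A call with a gripper value outside its range is refused whole. The fingers move at their own pace and stop on an object; FORCE is the grip in N (left out, the last holds). Time passes only in rows, so rows that do not move let the fingers close. It gives the time, the measured TCP pose, the force and the opening at its end, in the units of the state.
- telemetry.sense(): the state, without advancing time (a new reading comes with each control period).
- snapshot(name): name is "side" or "top"; returns (picture, depth): 420x560x3 uint8, red, green, blue; 420x560 float32, mm along the optical axis (not along the pixel's ray), 0 where there is no reading.
- camera_params(name): a dict with "K" (3x3 intrinsics, pixels), "extrinsics" (4x4, takes a point from camera to world coordinates). Camera axes: x right, y down, z forward; pixel columns grow to the right and rows downward; lengths in mm; the calibration is good to about 2 mm. A picture is of the moment at which its call begins. camera_params takes no time and is no camera call.
- job.hand_in(): hands the job in, once; it reports no verdict.
The state is a dict: "time": time; "joint_pos": joint angles; "qd": joint speeds; "joint_efforts": joint torques, N m; "tool_pos": TCP position; "tcp_rot": TCP orientation; "ft_force": force on the tool from outside, world axes, zero at the start; "wrist_torque": the same for the moment, N m; "finger_gap": finger opening in mm.
Only numpy, scipy, OpenCV 4.12 (cv2) and the standard library are available. Lean on these libraries where they do the work, as an engineer would, in place of code of your own. Each camera call takes 0.05 s, during which the arm holds its last target. There are 200 camera calls.

TASK

The front feet of the loaded condiment rack are to be changed, so its front must be held up on the small lever jack. Set the jack on the counter with its saddle centred under the rack's marked lift point and let go of it, then give its handle one full trial stroke (right down, and let it come all the way back up), press it right down a second time and finish while still holding it down with the rack raised. Lift the rack with the jack only: keep your hands off it, do not shove it out of place, and leave the other things on the counter where they are.

Things in the scene. Friction and masses are not known exactly. Their poses are not given: they have to be found in the camera images.
- jack_grip (a point): Loose steel lever jack, 0.82 kg. Point midway between its two upright cheeks, 46 mm above its underside. Grasp the cheeks: 40 mm wide over both (y), 36 mm long (x), 8 to 64 mm above the underside. x points from handle to saddle, y along the hinge pin (42 mm up, in line), z up. Its flat foot, 64 mm wide and 8 mm thick, reaches 50 mm ahead (+x) and 115 mm behind.
- jack_foot (a point): The point of the jack's underside straight below jack_grip (at counter height, 0, when the jack stands); same axes.
- saddle (a point): Centre of the top of the jack's round saddle, 26 mm across and 10 mm thick, on the nose of the lever. With the handle up it lies 59 mm ahead of (+x) jack_grip and 31 mm above the jack's underside; with the handle fully down, about 57 mm ahead and 61 mm up.
- paddle (a point): Centre of the upper face of the flat rubber paddle at the end of the jack's handle (34 mm long, 60 mm wide across the handle, 10 mm thick): press it from above. With the handle up it lies 120 mm behind (-x) jack_grip and 98 mm above the underside; fully down, 132 mm behind and 34 mm above.
- lever (a joint): Turn of the jack's lever (rad): 0 handle fully up (where a spring returns it), 0.5 handle fully down against its stop. Pressing takes about 3 N unloaded and 6 to 10 N with the rack on it.
- lift_point (a point): Marked lift point: underside centre of the only flat tongue jutting from the rack's lower front bar, a steel plate 40 x 40 x 5 mm with a 20 mm round boss on top. 42 mm above the counter when the rack stands. Its place along the bar varies but it does not slide in use. x points into the rack, y along the bar, z up; the tongue reaches 20 mm either way in x, the bar begins 16 mm in (+x).
- rack: Loose black two-tier condiment rack, about 2.2 kg with its fixed jars and bottles. Origin at counter height at the centre of its four feet (140 mm apart in x, 240 mm in y, 42 mm tall); axes as the lift point, front to -x. 260 mm wide, 148 deep, 285 tall. Upper tier 175 mm up, set back 36 mm from the lower front bar. Jacked, it tips back on its rear feet.
- clip: The steel tongue that carries the lift point; origin on its underside at the bar, 20 mm behind (+x) the lift point.
- jar: Bystander, to be left alone: lidded glass condiment jar, 76 mm across and 85 mm tall; origin at the centre of its underside.
- dish: Bystander, to be left alone: low white sauce dish, 80 mm across and 18 mm tall; origin at the centre of its underside.
- soy: Bystander, to be left alone: amber bottle, 56 mm across and 130 mm tall; origin at the centre of its underside.
- shaker: Bystander, to be left alone: small spice shaker, 42 mm across and 100 mm tall; origin at the centre of its underside.
- bowl: Bystander, to be left alone: white soup bowl, 150 mm across and 70 mm tall; origin at the centre of its underside.
- toothpicks: Bystander, to be left alone: steel toothpick pot, 40 mm across and 80 mm tall; origin at the centre of its underside.
- spoon: Bystander, to be left alone: steel spoon lying flat; origin at its middle.
Things that resemble listed ones, but are neither listed nor needed, are in the scene too. Leave any yellow look-alike of the part that bears jack_grip alone.

How it is judged:
By the outcome, as a careful person would: the job done as asked, in the order asked, and still so for the second after the job is handed in, while the arm keeps its last pose, push and grip.
It also fails if it takes over 58 s, if anything falls off the work surface, if the arm or the gripper's body presses on something with over 40 N, if the wrist force passes 120 N, or if a joint passes its speed limit or range.

## Working session

There is one attempt and no reset: what is moved stays moved. The work goes in short steps, Python scripts to look and compute and a shell command to move; the robot and the scene stay as the last step left them, time stands still between calls to the robot, and variables do not carry over. Pictures are saved under pics/ and viewed, about 8 in all and at most 12, crops included, and the job is handed in when it is done.

```bash
mkdir -p pics; cat > h.py <<'E'
import numpy as np, cv2
from bench import telemetry, snapshot, camera_params, job
def snap(n,tag):
    p,d=snapshot(n); cv2.imwrite(f'pics/{tag}.png',p[:,:,::-1]); np.savez(f'pics/{tag}.npz',p=p,d=d); return p,d
def world(n,d):
    c=camera_params(n);K=np.array(c['K']);T=np.array(c['extrinsics'])
    v,u=np.mgrid[:d.shape[0],:d.shape[1]]
    P=np.stack([(u-K[0,2])/K[0,0]*d,(v-K[1,2])/K[1,1]*d,d],-1)
    return P@T[:3,:3].T+T[:3,3]
E
python3 - <<'E'
from h import *
for n in('side','top'):
    snap(n,n+'0'); c=camera_params(n); print(n,np.round(c['K'],1).tolist(),np.round(c['extrinsics'],3).tolist())
print(telemetry.sense())
E
```

```text
side [[494.0, 0.0, 270.9], [0.0, 494.0, 212.0], [0.0, 0.0, 1.0]] [[0.974, -0.18, 0.135, 317.854], [-0.225, -0.738, 0.636, -1098.734], [-0.015, -0.65, -0.76, 1420.144], [0.0, 0.0, 0.0, 1.0]]
top [[430.8, 0.0, 278.7], [0.0, 430.8, 214.7], [0.0, 0.0, 1.0]] [[-0.022, -0.992, 0.125, 425.613], [-0.999, 0.018, -0.029, 33.803], [0.027, -0.126, -0.992, 1202.987], [0.0, 0.0, 0.0, 1.0]]
{'time': 0.1, 'joint_pos': array([-8.01236582e+01,  7.50961736e+00,  8.53244948e+01, -2.04909242e-04,
        8.72606957e+01, -4.89305637e+00]), 'qd': array([ 0.09657711, -0.10013091, -0.08491794, -0.04428914,  0.03315303,
       -0.03680868]), 'joint_efforts': array([ 1.02855021e-03, -5.70949244e+01, -5.01946700e+01, -2.08697179e-04,
        8.13142397e-03,  1.02311418e-05]), 'tool_pos': array([ 152.88214446, -579.6207536 ,  194.84755717]), 'tcp_rot': array([-1.79905520e+02, -7.88282612e-03,  1.47694016e+01]), 'ft_force': array([ 0.23295277, -0.45959112, -0.31663248]), 'wrist_torque': array([0.00283303, 0.00213607, 0.00232254]), 'finger_gap': 85.72461119854115}
```

View pics/side0.png

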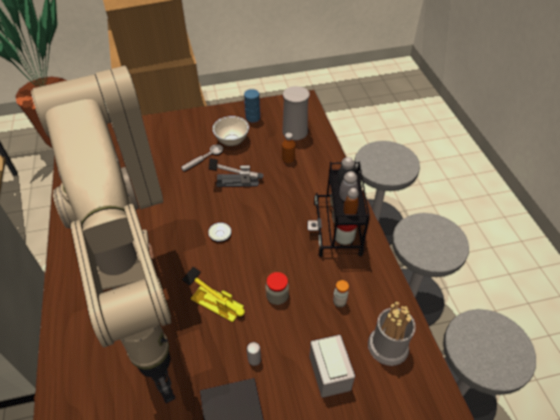

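View pics/top0.png

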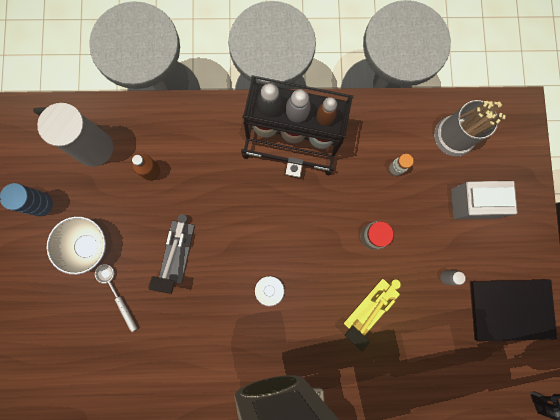

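Both views show:
- **Jack:** the steel jack is at top (175,255), side (238,177). Its yellow look-alike is at top (373,310) and is to be left alone.
- **Lift point:** the only tongue with a boss is at top (294,168), side (313,227).

Next I'll check these in a close crop and measure them.

```bash
python3 - <<'E'
from h import *
z=np.load('pics/top0.npz');p,d=z['p'],z['d'];W=world('top',d)
z2=np.load('pics/side0.npz');p2,d2=z2['p'],z2['d'];W2=world('side',d2)
a=cv2.resize(p[205:305,135:235],(400,400),interpolation=cv2.INTER_CUBIC)
b=cv2.resize(p[130:190,240:340][:, :],(400,240),interpolation=cv2.INTER_CUBIC)
c=cv2.resize(p2[150:200,200:280],(400,250),interpolation=cv2.INTER_CUBIC)
im=np.zeros((500,800,3),np.uint8);im[:400,:400]=a;im[:240,400:]=b;im[245:495,400:]=c
cv2.imwrite('pics/c1.png',im[:,:,::-1])
print('counter z',np.median(W[300:330,200:260,2]))
for r in range(208,300,4): print(r,' '.join('%4d'%h for h in W[r,146:202:3,2]))
print('tongue')
for r in range(150,184,2): print(r,' '.join('%4d'%h for h in W[r,276:314,2][::2]))
for u,v in [(294,168),(183,220),(162,284)]: print(u,v,W[v,u].round(1))
E
```

```text
counter z 0.9094732674722081
208    2    5    0    4    0    0    1    1    1    0    3    1   -3    3    2   -3    1   -1   -1
212    0    0    4    3    3    1    3    4    4    2   -1    1   -1    2    0    6    3    1    0
216    2    0    0    4    3    0    2    0    0    0    0   33   33   27 1202   -4    1   -1   -2
220    2   -1    6    2    0    2    2    1    3    2   -1   31   34   33   -3    0    2    1    4
224    3   -5    0   -1    0    3   -1   -1    2    7   10   34   34    6    7    9    0    0    1
228    1   -4    0    1    0    0    2    2   10    6   40   36   36    6    9    8    3    1    4
232    0    2    1    2    0    0    4    1   64   42   40   39    8    6    7   13    2    3    3
236    5    2    3   -2    0    3    0    5   62   39   45   48   69   36    8    6    1   -2    0
240    0    0    0    0    2   -1    0   64   56   43   51   65   61   19    9   -3    0    1    0
244    2    3    0    0   -2    1    3   12   41   54   46   67   46   10    4    2    0    0   -3
248    0    1   -2    1    1    1   -2   10   13   61   10   10    8    7    7   
[... 2279 characters left out ...]
 1    2    6    0    2
172    2    1    4   -1    2   46   48   44   45   44   45   49   -2    1    3    0    1   -1    0
174    0    0    3   -1    3   46   49   48   50   50   49   52    2   -1    3    0    0    0    0
176    1   -2    0    0    0    2    4    0    4    0   44   48   -2    0    2    0    1   -3    4
178    1    0   -2    0    0    3   -1    4    2    1   -1    1    0   -1    0    0    0    3    2
180    4   -1    0    1    0    0    0   -1    3    0    0   -2   -1    1    0   -3    3    3    2
182    2    0    0    3    0   -2    0    2    3   -1   -1    0    4    1    3    0    0    3    3
294 168 [698.8 -44.7  52.5]
183 220 [563.7 260.1  31.6]
162 284 [394.8 298.  101.4]
```

View pics/c1.png

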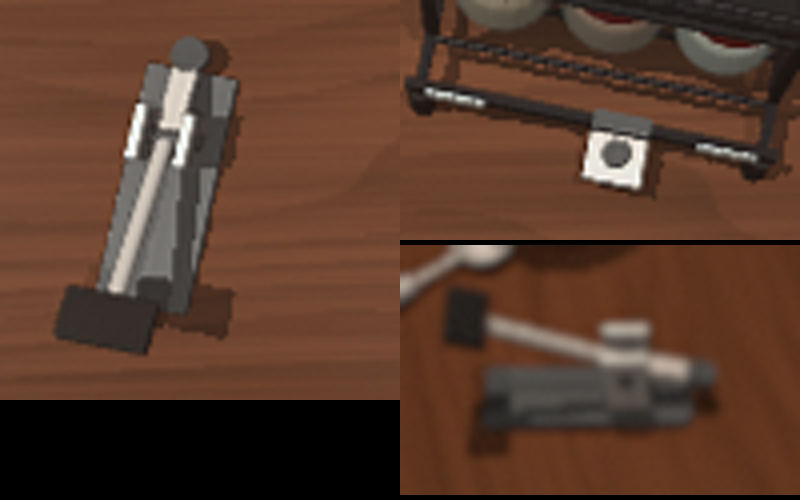

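The crop confirms the steel jack: saddle at about (183,218), cheeks around (175,237), paddle at about (162,284). It also shows the white tongue with its boss at (294,168).

```bash
cat >> h.py <<'E'
def ray(n,uv,z):
    c=camera_params(n);K=np.array(c['K']);T=np.array(c['extrinsics'])
    uv=np.atleast_2d(uv).astype(float)
    r=np.c_[(uv[:,0]-K[0,2])/K[0,0],(uv[:,1]-K[1,2])/K[1,1],np.ones(len(uv))]@T[:3,:3].T
    return (T[:3,3]+r*((z-T[2,3])/r[:,2])[:,None])
def box(W,m,u0,v0,u1,v1):
    k=np.zeros(m.shape,bool);k[v0:v1,u0:u1]=True
    v,u=np.nonzero(k&m);return np.c_[u,v]
E
python3 - <<'E'
from h import *
z=np.load('pics/top0.npz');p,d=z['p'],z['d'];W=world('top',d);H=W[:,:,2];ok=d>0
def axis(name,uv,z):
    P=ray('top',uv,z)[:,:2].astype(np.float32);r=cv2.minAreaRect(P);print(name,len(uv),'mean',P.mean(0).round(1),'rect',np.round(r[0],1),np.round(r[1],1),round(r[2],1));return np.array(r[0])
pad=axis('paddle',box(W,ok&(H>88)&(p.max(2)<90),140,270,185,300),98)
hsv=cv2.cvtColor(p,cv2.COLOR_RGB2HSV)
sad=axis('saddle',box(W,ok&(H>24)&(H<44)&(hsv[...,1]<60),172,208,196,222),31)
foot=axis('foot(all)',box(W,ok&(hsv[...,1]<70)&(H>4)&(H<14),140,208,205,300),8)
d_=sad-pad;print('dist',np.hypot(*d_),'yaw',np.degrees(np.arctan2(d_[1],d_[0])))
t=axis('tongue',box(W,ok&(H>40)&(H<56)&(p.min(2)>150),278,160,312,182),47)
boss=axis('boss',box(W,ok&(p.max(2)<150)&(p.min(2)>60)&(hsv[...,1]<60),286,164,301,175),52)
b=box(W,ok&(H>44)&(H<64)&(p.max(2)<80),244,145,338,172)
B=W[b[:,1],b[:,0]];f=cv2.fitLine(B[:,:2].astype(np.float32),cv2.DIST_HUBER,0,.01,.01).ravel();print('bar',len(b),f,'dir deg',np.degrees(np.arctan2(f[1],f[0])), 'z',B[:,2].mean(), B[:,:2].min(0),B[:,:2].max(0))
E
```

```text
paddle 333 mean [393.6 301.2] rect [393.8 301.2] [60.9 33.9] 77.5
saddle 61 mean [569.2 262.9] rect [570.7 262.8] [21.9 19.2] 88.9
foot(all) 861 mean [471.3 278.8] rect [480.  282.5] [ 64.2 163.8] 77.7
dist 181.03145945537986 yaw -12.224568409760638
tongue 119 mean [695.3 -42.6] rect [696.9 -42.8] [38.8 32.5] 77.6
boss 46 mean [698. -44.] rect [696.2 -41.8] [38.3 27.9] 89.1
bar 460 [ 1.6188809e-01  9.8680913e-01  7.3170935e+02 -9.0231590e+00] dir deg 80.68349 z 52.40875572564984 [ 689.97115711 -159.97414687] [765.74701948  91.56315065]
```

```bash
cat >> h.py <<'E'
from scipy.spatial.transform import Rotation as Ro
def go(target,n):
    "print tool-axis row for n rows to reach world TCP target"
    s=telemetry.sense();R=Ro.from_euler('xyz',s['tcp_rot'],degrees=True).as_matrix()
    t=R.T@(np.array(target)-s['tool_pos'])/50/n
    print('t',round(s['time'],2),'tcp',s['tool_pos'].round(1),'rpy',s['tcp_rot'].round(2),'F',s['ft_force'].round(1),'gap',round(s['finger_gap'],1),'row x%d:'%n,t.round(4))
E
python3 -m jog '[[[0,0,0,0,0,0.025,1],[0,0,0,0,0,0.025,1],[0,0,0,0,0,0.0253,1],[0.428,-0.938,0,0,0,0,1],[0.428,-0.938,0,0,0,0,1],[0.428,-0.938,0,0,0,0,1],[0.428,-0.938,0,0,0,0,1],[0.428,-0.938,0,0,0,0,1],[0.428,-0.938,0,0,0,0,1],[0.428,-0.938,0,0,0,0,1],[0.428,-0.938,0,0,0,0,1]]]'
python3 - <<'E'
from h import *
go([511.2,275.6,150],11)
z=np.load('pics/top0.npz');p,d=z['p'],z['d'];W=world('top',d);H=W[:,:,2];ok=d>0
m=ok&(H>40)&(H<66)&(p.max(2)<95)
L=[]
for u in list(range(252,282))+list(range(308,328)):
    v=np.nonzero(m[146:176,u])[0]
    if len(v):L.append((u,146+v.max()))
L=np.array(L);P=ray('top',L,48)[:,:2].astype(np.float32);f=cv2.fitLine(P,cv2.DIST_HUBER,0,.01,.01).ravel()
print('rack yaw',np.degrees(np.arctan2(f[1],f[0]))%180-90,f, 'resid',np.abs((P-f[2:])@[-f[1],f[0]]).round(0).tolist())
# sub-pixel boss: dark blob within white plate
g=cv2.cvtColor(p,cv2.COLOR_RGB2GRAY)
g8=cv2.resize(g[158:182,280:308],None,fx=8,fy=8,interpolation=cv2.INTER_CUBIC)
print(g[160:180,282:306])
np.save('pics/rowf.npy',f)
E
```

```text
time: 1.48
tool_pos: [401.0, -248.6, 195.5]
tcp_rot: [-180.0, 0.0, -12.3]
ft_force: [0.6, -0.0, 0.3]
finger_gap: 85.1
t 1.48 tcp [ 401.  -248.6  195.5] rpy [-1.7999e+02  1.0000e-02 -1.2350e+01] F [ 0.6 -0.   0.3] gap 85.1 row x11: [-0.008  -0.9739  0.0828]
rack yaw -11.370712 [ 1.9715612e-01  9.8037213e-01  7.2073608e+02 -3.1672060e+01] resid [5.0, 6.0, 4.0, 4.0, 5.0, 5.0, 3.0, 3.0, 4.0, 1.0, 1.0, 0.0, 0.0, 1.0, 1.0, 1.0, 0.0, 0.0, 1.0, 2.0, 1.0, 1.0, 0.0, 0.0, 2.0, 1.0, 1.0, 0.0, 0.0, 2.0, 3.0, 2.0, 2.0, 4.0, 3.0, 3.0, 0.0, 1.0, 1.0, 2.0, 2.0, 0.0, 1.0, 1.0, 2.0, 1.0, 0.0, 0.0, 1.0, 7.0]
[[ 30  26  27  31  35  36  89  96  94  95  92  92  93  94  95  96  97  97
   96  96  95  85  83  83]
 [ 42  41  35  36  28  25  87  82  93  95 105  96  93  94  93  94  93  94
   95  97  85  57  58  59]
 [ 49  43  43  43  38  54  74  73  45  45  53  85  92 104 107 106 106  95
   94  97  83  51  45  46]
 [ 83  74  48  41  62 134 215 224 222 178 172  99  69  48  52  56  88  83
  115 114  65  40  45  45]
 [ 86  84  81  70  65 167 228 230 231 230 235 171 187 226 184 173  97  54
   51  56  34  23  26  28]
[... 816 characters left out ...]
69  63 133 238 237 232 230 229 229 230 231 232 230 230 230 231 240
  118  43  47  48  46  71]
 [ 75  67  62  81 127 136 190 236 239 238 234 231 230 228 229 228 230 242
  112  41  47  49  47  70]
 [ 74  65  63  59  61  62  92 118 112 123 130 195 237 239 238 235 234 246
  115  40  47  47  45  70]
 [ 75  74  73  73  73  72  70  61  34  36  44  84 111 112 123 133 195 185
   84  43  46  47  65  71]
 [ 75  75  76  76  75  75  76  73  69  61  58  56  35  28  36  51  89  81
   51  45  46  47  70  73]
 [ 73  73  74  73  73  74  73  74  74  72  71  71  68  68  68  47  43  43
   44  45  45  45  69  72]
 [ 71  71  71  70  71  70  69  69  70  70  70  70  70  70  70  65  65  65
   66  65  66  48  66  70]]
```

```bash
python3 -c "
from h import *
print(ray('top',[[293.9,168.0]],47).round(1),ray('top',[[293.9,168.0]],53).round(1))
# plate front edge mid, sides
print(ray('top',[[285.5,173.3],[299.8,176.3],[287,163],[301,165.5]],47).round(1))
z=np.load('pics/side0.npz');p=z['p'];m=(p.min(2)>150);uv=box(None,m,300,215,325,240);print(len(uv),uv.min(0),uv.max(0),ray('side',[uv.mean(0)],47).round(1),uv.mean(0))
print(cv2.cvtColor(p,cv2.COLOR_RGB2GRAY)[218:236,302:324])
"
python3 -m jog '[[[-0.008,-0.974,0.03,0,0,0,1],[-0.008,-0.974,0.03,0,0,0,1],[-0.008,-0.974,0.03,0,0,0,1],[-0.008,-0.974,0.03,0,0,0,1],[-0.008,-0.974,0.03,0,0,0,1],[-0.008,-0.974,0.03,0,0,0,1],[-0.008,-0.974,0.03,0,0,0,1],[-0.008,-0.974,0.03,0,0,0,1],[-0.008,-0.974,0.03,0,0,0,1],[-0.008,-0.974,0.03,0,0,0,1],[-0.008,-0.974,0.03,0,0,0,1],[0,0,0,0,0,0,1]]]'
python3 - <<'E'
from h import *
go([511.2,275.6,27],6)
snap('side','side1')
z=np.load('pics/side1.npz');p=z['p'];cv2.imwrite('pics/s1c.png',cv2.resize(p[80:240,160:350],(760,640)[:2] and (712,600))[:,:,::-1])
E
```

```text
[[700.1 -44.8  47. ]] [[698.6 -44.4  53. ]]
[[685.6 -21.4  47. ]
 [676.6 -60.4  47. ]
 [714.4 -26.2  47. ]
 [706.8 -64.6  47. ]]
26 [308 222] [316 228] [[685.6 -47.1  47. ]] [310.76923077 225.92307692]
[[ 60  60  61  61  61  61  61  60  61  62  64  67  68  68  64  58  53  57
   64  67  64  64]
 [ 58  59  60  59  61  64  71  76  77  78  79  82  83  81  76  70  66  69
   72  70  66  66]
 [ 59  59  61  60  59  76 101 119 122 121 122 122 123 120 110  90  76  75
   77  72  67  64]
 [ 60  59  59  59  62  90 136 164 168 163 158 154 156 157 149 119  87  76
   76  73  68  65]
 [ 60  59  59  58  63 101 155 187 190 173 154 145 148 158 162 132  92  76
   77  73  67  66]
 [ 60  58  59  57  62 103 162 190 184 154 121 106 110 129 145 127  92  76
   77  74  68  66]
 [ 60  58  59  58  61 102 161 190 176 135  94  76  80 102 127 119  90  77
   77  74  69  66]
 [ 60  60  58  57  62 106 164 193 181 140  95  73  74  94 123 118  93  79
   78  73  70  68]
 [ 61  59  57  57  62 108 168 198 193 164 127 106 103 119 141 132 101  78
   73  72  70  67]
 [ 61  59  57  56  63 107 168 199 203 189 170 160 157 164 171
[... 325 characters left out ...]
 58  56  56  56  53  52  51  51  52  52  50  50  47  38  30
   38  50  61  66]
 [ 63  62  61  59  58  57  53  45  35  32  31  34  31  29  33  33  29  29
   33  44  57  64]
 [ 64  62  60  58  57  57  53  43  30  26  28  28  27  27  27  28  27  29
   33  41  56  64]
 [ 63  63  60  60  58  58  55  44  30  25  26  26  27  28  26  30  37  45
   42  42  55  65]
 [ 64  63  62  59  59  57  53  44  32  27  27  27  29  27  29  36  56  69
   62  50  55  65]]
time: 2.98
tool_pos: [509.8, 276.8, 177.9]
tcp_rot: [180.0, 0.1, -12.1]
ft_force: [-0.3, -0.7, 0.4]
finger_gap: 85.4
t 2.98 tcp [509.8 276.8 177.9] rpy [ 1.7997e+02  1.1000e-01 -1.2140e+01] F [-0.3 -0.7  0.4] gap 85.4 row x6: [0.0063 0.0028 0.5031]
```

View pics/s1c.png

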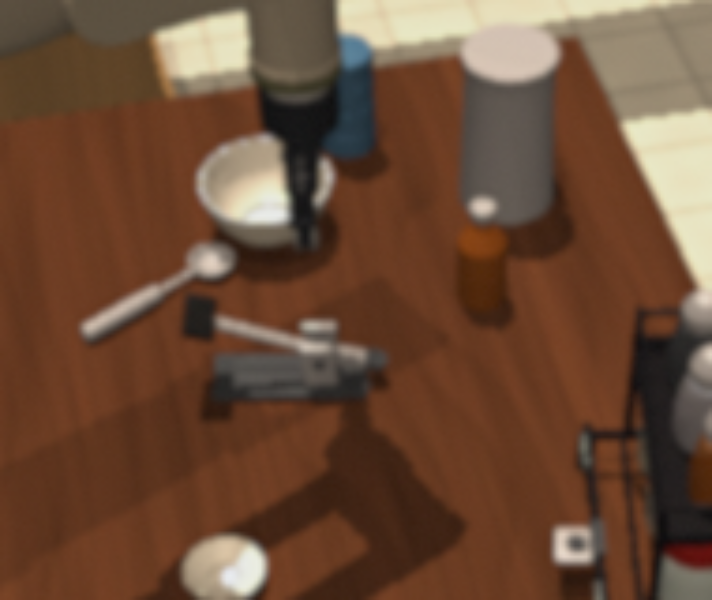

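The gripper is above the jack and lined up with its cheeks (crop 320,350). Side pixels put the boss at (313.3,224.5). Descending to grasp.

```bash
python3 -m jog '[[[0.0063,0.003,0.503,0,0,0,1],[0.0063,0.003,0.503,0,0,0,1],[0.0063,0.003,0.503,0,0,0,1],[0.0063,0.003,0.503,0,0,0,1],[0.0063,0.003,0.503,0,0,0,1],[0.0063,0.003,0.503,0,0,0,1],[0,0,0,0,0,0,1]]]' && python3 -c "
from h import *
print(ray('side',[[313.3,224.5]],50).round(1),ray('side',[[313.3,224.5]],53).round(1))
go([511.2,275.6,27],1)"
python3 -m jog '[[[0,0,0,0,0,0,0.3],[0,0,0,0,0,0,0.3],[0,0,0,0,0,0,0.3],[0,0,0,0,0,0,0.3],[0,0,0,0,0,0,0.3],[0,0,0,0,0,0,0.3],[0,0,0,0,0,0,0.3],[0,0,0,0,0,0,0.3]]]' 50
```

```text
time: 3.9
tool_pos: [510.1, 270.7, 26.0]
tcp_rot: [179.8, 0.2, -12.4]
ft_force: [-1.0, -0.1, 0.3]
finger_gap: 85.7
[[695.4 -45.2  50. ]] [[694.5 -47.5  53. ]]
t 3.9 tcp [510.1 270.7  26. ] rpy [179.82   0.23 -12.4 ] F [-1.  -0.1  0.3] gap 85.7 row x1: [ 0.0005 -0.1004 -0.0197]
time: 4.9
tool_pos: [512.2, 272.8, 28.5]
tcp_rot: [-180.0, 0.0, -12.3]
ft_force: [-1.0, 0.5, 1.8]
finger_gap: 25.2
```

The gap closed to 25 mm, but the cheeks are 40 mm wide, so the grasp is wrong. Looking.

```bash
python3 - <<'E'
from h import *
p,d=snap('top','top2');q,e=snap('side','side2')
im=np.zeros((400,800,3),np.uint8);im[:,:400]=cv2.resize(p[205:305,135:235],(400,400));im[:,400:]=cv2.resize(q[120:200,190:270],(400,400))
cv2.imwrite('pics/c2.png',im[:,:,::-1]);print(telemetry.sense())
E
```

```text
{'time': 5.0, 'joint_pos': array([2.29750748e+01, 1.25712829e+01, 9.77086849e+01, 4.99341343e-03,
       6.97188044e+01, 1.25313208e+02]), 'qd': array([-0.00411338, -0.1355928 , -0.12166128,  0.00548416, -0.054244  ,
        0.00867789]), 'joint_efforts': array([-2.40725158e-01, -5.61540627e+01, -4.49680781e+01, -1.27137811e-01,
       -1.60796531e-01,  3.96348769e-03]), 'tool_pos': array([512.2337745 , 272.81433151,  28.45705042]), 'tcp_rot': array([-1.79995468e+02,  1.70566209e-03, -1.23398640e+01]), 'ft_force': array([ 0.36479514, -1.25601755,  1.23326429]), 'wrist_torque': array([ 0.02880721,  0.13027188, -0.02918368]), 'finger_gap': 25.799604306072467}
```

View pics/c2.png

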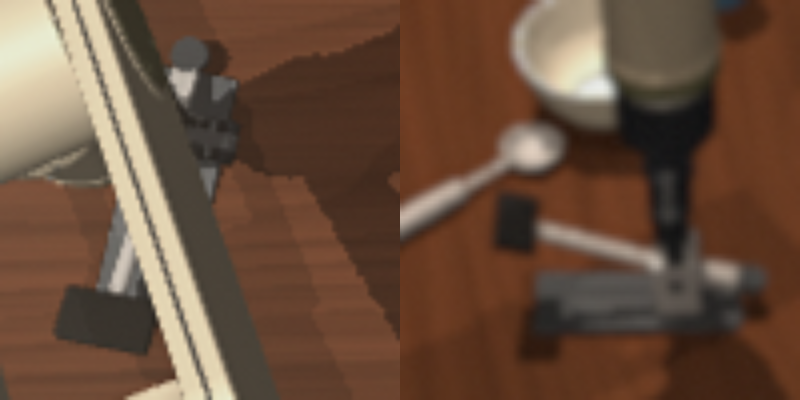

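```bash
python3 - <<'E'
from h import *
z=np.load('pics/side2.npz');W=world('side',z['d'])
z0=np.load('pics/side0.npz');W0=world('side',z0['d'])
for nm,w in(('now',W),('before',W0)):
  print(nm)
  for r in range(160,186,2): print(r,' '.join('%d/%d'%(a,b) for a,b in w[r,238:262:2,1:]))
z=np.load('pics/top2.npz');W=world('top',z['d'])
print('top')
for r in range(224,252,2): print(r,' '.join('%d/%d'%(a,b) for a,b in W[r,172:200:2,1:]))
E
```

```text
now
160 396/3 254/135 215/171 230/155 250/134 386/2 389/-2 389/-3 379/3 383/-1 380/0 375/2
162 386/1 217/161 211/165 214/160 215/158 373/3 372/2 376/-2 378/-6 370/0 368/0 361/4
164 376/0 210/157 214/152 213/151 211/151 368/-2 363/1 362/0 362/-2 363/-4 350/5 362/-7
166 353/10 223/134 224/132 221/133 216/136 292/60 349/2 351/-1 346/1 348/-2 344/0 344/-1
168 347/5 293/56 232/114 235/109 229/113 286/55 341/0 333/5 331/5 340/-5 329/3 334/-2
170 282/58 279/59 254/82 251/83 254/78 286/45 330/-1 334/-7 321/4 320/3 326/-4 323/-3
172 280/49 266/61 254/71 250/73 255/66 257/62 277/40 282/34 321/-6 313/-1 312/-1 310/-2
174 309/9 263/53 263/51 260/52 255/55 254/55 265/42 264/41 271/32 -1098/1420 264/35 270/27
176 297/10 266/39 260/43 255/46 253/46 259/39 260/36 267/26 264/27 257/33 255/33 254/32
178 287/9 261/33 254/39 253/38 260/28 256/31 280/4 272/11 267/14 265/14 279/-2 256/19
180 271/13 276/7 260/21 259/20 251/27 260/15 266/7 260/11 256/13 256/12 260/5 263/0
182 263/11 266/6 256/14 255/13 261/5 255/9 247/15 248/12 248/11 247/9 254/0 246/6
184 257/6 251/10 252/7 250/8 247/8 245/9 239/13 244/6 2
[... 1874 characters left out ...]
173 230/171 225/171 222/163 217/163 212/165 208/160 229/3 223/4
240 187/498 188/479 188/462 189/441 189/422 233/180 230/168 225/170 222/164 217/165 212/164 235/0 229/3 223/3
242 185/506 186/488 186/469 187/451 188/426 188/410 240/119 228/156 223/159 217/162 212/163 235/0 230/-3 224/1
244 185/509 184/496 33/1202 185/458 186/436 186/418 258/23 228/154 222/163 216/166 213/161 234/5 229/1 223/4
246 184/510 183/500 184/483 184/465 184/447 184/428 259/17 255/12 250/9 246/0 240/1 235/0 229/0 224/0
248 184/510 182/508 182/492 182/475 182/456 183/435 183/414 255/9 250/8 245/3 240/4 235/0 229/2 224/0
250 184/512 181/511 180/498 180/482 181/463 181/444 182/424 255/9 250/7 246/-1 240/1 234/3 229/2 224/0
```

```bash
python3 - <<'E'
from h import *
a=np.load('pics/side0.npz')['p'];b=np.load('pics/side2.npz')['p']
f=lambda q:cv2.resize(q[150:196,225:265],(400,460),interpolation=cv2.INTER_CUBIC)
cv2.imwrite('pics/c3.png',np.hstack([f(a),f(b)])[:,:,::-1])
W=world('side',np.load('pics/side0.npz')['d']);print(W[172:182:2,240:250:2].round(0).tolist())
E
```

```text
[[[489.0, 272.0, 56.0], [496.0, 265.0, 61.0], [504.0, 260.0, 64.0], [511.0, 258.0, 64.0], [519.0, 262.0, 59.0]], [[487.0, 259.0, 58.0], [496.0, 264.0, 51.0], [502.0, 253.0, 60.0], [510.0, 258.0, 53.0], [518.0, 257.0, 53.0]], [[486.0, 258.0, 48.0], [496.0, 270.0, 34.0], [502.0, 261.0, 41.0], [510.0, 260.0, 40.0], [517.0, 255.0, 44.0]], [[487.0, 266.0, 29.0], [494.0, 262.0, 31.0], [502.0, 262.0, 29.0], [509.0, 256.0, 34.0], [517.0, 257.0, 31.0]], [[487.0, 277.0, 6.0], [493.0, 259.0, 23.0], [501.0, 261.0, 20.0], [508.0, 257.0, 22.0], [516.0, 253.0, 24.0]]]
```

View pics/c3.png

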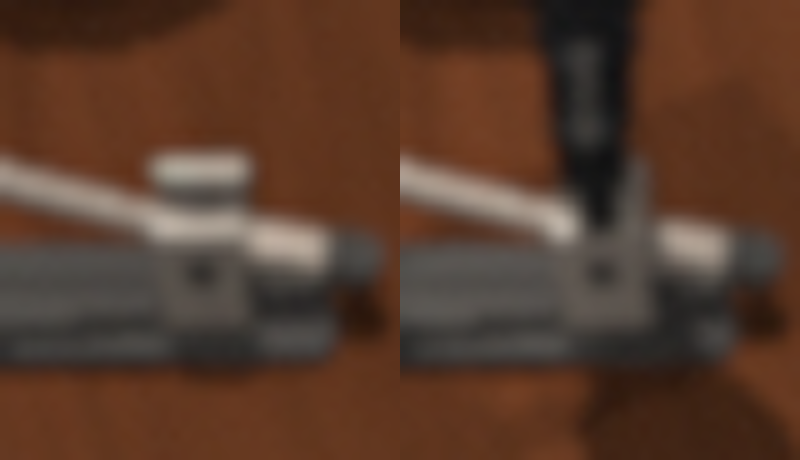

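```bash
python3 - <<'E'
from h import *
for t,rows in(('side1',range(112,150,4)),('side2',range(150,182,3))):
    z=np.load(f'pics/{t}.npz');W=world('side',z['d']);g=z['p'].max(2);print(t)
    for r in rows:print(r,[(u,*W[r,u].round(0).astype(int),g[r,u]) for u in range(236,252,3)])
print(telemetry.sense()['tool_pos'])
E
```

```text
side1
112 [(236, np.int64(490), np.int64(243), np.int64(370), np.uint8(23)), (239, np.int64(500), np.int64(240), np.int64(370), np.uint8(24)), (242, np.int64(510), np.int64(242), np.int64(367), np.uint8(22)), (245, np.int64(521), np.int64(243), np.int64(364), np.uint8(20)), (248, np.int64(532), np.int64(251), np.int64(355), np.uint8(17)), (251, np.int64(606), np.int64(633), np.int64(52), np.uint8(64))]
116 [(236, np.int64(490), np.int64(249), np.int64(348), np.uint8(22)), (239, np.int64(499), np.int64(242), np.int64(352), np.uint8(23)), (242, np.int64(509), np.int64(240), np.int64(352), np.uint8(22)), (245, np.int64(520), np.int64(247), np.int64(344), np.uint8(23)), (248, np.int64(594), np.int64(646), np.int64(22), np.uint8(61)), (251, np.int64(604), np.int64(623), np.int64(38), np.uint8(75))]
120 [(236, np.int64(491), np.int64(266), np.int64(317), np.uint8(47)), (239, np.int64(498), np.int64(241), np.int64(335), np.uint8(24)), (242, np.int64(508), np.int64(239), np.int64(335), np.uint8(23)), (245, np.int64(520), np.int64(250), np.int64(324), np.uint8(45)), (248, np.int64(592), np.in
[... 6593 characters left out ...]
8(84)), (242, np.int64(494), np.int64(263), np.int64(36), np.uint8(94)), (245, np.int64(505), np.int64(253), np.int64(43), np.uint8(59)), (248, np.int64(517), np.int64(252), np.int64(41), np.uint8(88)), (251, np.int64(533), np.int64(282), np.int64(7), np.uint8(66))]
180 [(236, np.int64(472), np.int64(282), np.int64(6), np.uint8(86)), (239, np.int64(483), np.int64(278), np.int64(6), np.uint8(84)), (242, np.int64(493), np.int64(261), np.int64(21), np.uint8(94)), (245, np.int64(504), np.int64(255), np.int64(25), np.uint8(93)), (248, np.int64(517), np.int64(260), np.int64(16), np.uint8(90)), (251, np.int64(529), np.int64(263), np.int64(11), np.uint8(41))]
[512.2337745  272.81433151  28.45705042]
```

The depth data put the fingertips at about z=68, just above the cheek tops. That's about 40 mm higher than the reported TCP, and both cameras agree. I'll raise the gripper, shut it and measure where the tip really is.

```bash
python3 -m jog '[[[0,0,-0.6,0,0,0,0.3],[0,0,-0.6,0,0,0,0],[0,0,-0.6,0,0,0,0],[0,0,-0.6,0,0,0,0],[0,0,0,0,0,0,0],[0,0,0,0,0,0,0]]]'
python3 - <<'E'
from h import *
q,e=snap('side','side3');W=world('side',e);z0=np.load('pics/side0.npz')
diff=(np.abs(q.astype(int)-z0['p']).sum(2)>60)&(q.max(2)<60)
for r in range(120,190,2):
    u=np.nonzero(diff[r,225:265])[0]+225
    if len(u):print(r,u.min(),u.max(),W[r,int(u.mean())].round(0), W[r,u].mean(0).round(0))
cv2.imwrite('pics/c4.png',cv2.resize(q[70:200,190:310],(553,600),interpolation=cv2.INTER_CUBIC)[:,:,::-1])
print(telemetry.sense()['tool_pos'],telemetry.sense()['finger_gap'])
E
```

```text
time: 5.75
tool_pos: [511.8, 272.6, 147.5]
tcp_rot: [180.0, 0.0, -12.3]
ft_force: [-0.2, -0.6, -0.2]
finger_gap: -0.2
120 232 250 [505. 241. 334.] [505. 242. 333.]
122 233 248 [500. 238. 328.] [503. 243. 324.]
124 237 245 [503. 238. 319.] [503. 239. 319.]
126 238 245 [502. 237. 311.] [506. 246. 303.]
128 238 245 [502. 235. 304.] [504. 242. 298.]
130 238 245 [502. 241. 290.] [504. 240. 291.]
132 239 246 [504. 232. 288.] [507. 240. 280.]
134 239 246 [503. 231. 280.] [508. 248. 265.]
136 240 245 [502. 226. 275.] [505. 231. 270.]
138 240 244 [500. 215. 276.] [499. 213. 277.]
140 239 241 [492. 218. 266.] [493. 219. 265.]
142 239 240 [491. 241. 237.] [493. 241. 236.]
144 240 241 [498. 268. 203.] [499. 265. 205.]
146 241 241 [500. 264. 196.] [500. 264. 196.]
184 253 255 [536. 235.  14.] [536. 238.  11.]
[511.44416436 272.38932023 146.84692903] -0.2778407302207683
```

View pics/c4.png

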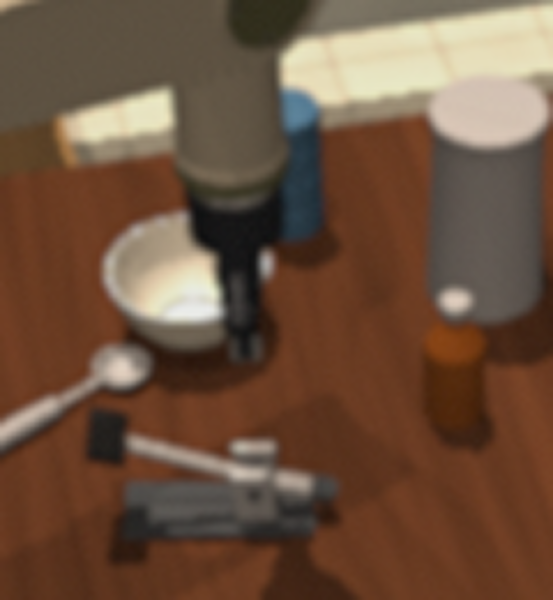

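The jack is untouched. The shut fingertips are at crop (245,358), i.e. side pixel (243,148), which puts them at z≈187 while the TCP reads 147. To get the tool offset exactly, I'll touch the bare counter near (560,120).

```bash
python3 -m jog '[[[0.4,0.69,0,0,0,0,0],[0.4,0.69,0,0,0,0,0],[0.4,0.69,0,0,0,0,0],[0.4,0.69,0,0,0,0,0],[0,0,0.71,0,0,0,0],[0,0,0.71,0,0,0,0],[0,0,0.71,0,0,0,0],[0,0,0.71,0,0,0,0],[0,0,0,0,0,0,0]]]'
python3 - <<'E'
from h import *
q,e=snap('side','side4');W=world('side',e);z0=np.load('pics/side0.npz')
diff=(np.abs(q.astype(int)-z0['p']).sum(2)>50)
s=telemetry.sense();print(s['tool_pos'],s['ft_force'])
c=camera_params('side');K=np.array(c['K']);T=np.linalg.inv(np.array(c['extrinsics']))
for dz in(0,40):
    P=T[:3,:3]@(s['tool_pos']+[0,0,dz])+T[:3,3];print('pix',dz,(K@P/P[2])[:2])
for r in range(150,226,3):
    u=np.nonzero(diff[r,240:290]&(W[r,240:290,2]>14))[0]+240
    if len(u):print(r,u.min(),u.max(),W[r,int(u.mean())].round(0))
cv2.imwrite('pics/c5.png',cv2.resize(q[130:230,220:320],(600,600),interpolation=cv2.INTER_CUBIC)[:,:,::-1])
E
```

```text
time: 6.92
tool_pos: [556.2, 120.2, 1.5]
tcp_rot: [179.8, 0.5, -12.3]
ft_force: [-0.4, -0.2, 1.0]
finger_gap: -0.4
[558.45695186 120.54698703   4.18205014] [ 0.49743068 -0.03316164  0.75463267]
pix 0 [265.98479812 205.8557444 ]
pix 40 [265.74863608 198.82570809]
150 253 274 [548.  89. 320.]
153 253 274 [547.  82. 313.]
156 253 274 [547.  83. 299.]
159 253 274 [546.  83. 286.]
162 252 275 [546.  82. 273.]
165 253 274 [545.  78. 263.]
168 255 272 [545.  84. 243.]
171 254 274 [552.  85. 226.]
174 253 274 [547.  97. 202.]
177 254 273 [544.  85. 199.]
180 257 271 [550.  80. 188.]
183 261 269 [551.  85. 167.]
186 259 269 [547.  86. 152.]
189 260 268 [546.  83. 140.]
192 261 267 [544.  76. 132.]
195 262 267 [541.  60. 135.]
198 262 267 [549. 108.  65.]
201 264 265 [550. 115.  40.]
```

View pics/c5.png

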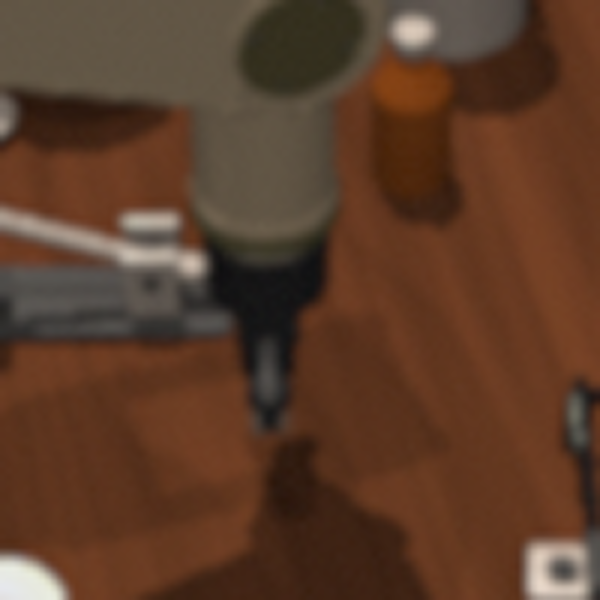

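The shadow shows the shut tips still above the counter, with the tip at side pixel (264.7,201.7). Lowering in small steps until contact.

```bash
python3 -m jog '[[[0,0,0.2,0,0,0,0],[0,0,0,0,0,0,0]]]' | egrep 'tool|ft'
python3 -m jog '[[[0,0,0.08,0,0,0,0],[0,0,0,0,0,0,0]]]' | egrep 'tool|ft'
python3 -m jog '[[[0,0,0.08,0,0,0,0],[0,0,0,0,0,0,0]]]' | egrep 'tool|ft'
python3 -m jog '[[[0,0,0.08,0,0,0,0],[0,0,0,0,0,0,0]]]' | egrep 'tool|ft'
```

```text
tool_pos: [561.3, 120.9, -3.1]
ft_force: [-0.4, -0.3, -0.7]
tool_pos: [561.0, 120.9, -7.4]
ft_force: [-0.8, -0.6, 0.6]
tool_pos: [560.5, 120.8, -12.0]
ft_force: [-0.7, 0.2, -0.6]
tool_pos: [560.5, 120.8, -16.1]
ft_force: [0.1, 0.5, -0.4]
```

```bash
for i in 1 ; do python3 -m jog '[[[0,0,0.06,0,0,0,0],[0,0,0,0,0,0,0]]]' | egrep 'tool|ft'; done
python3 -m jog '[[[0,0,0.06,0,0,0,0],[0,0,0,0,0,0,0]]]' | egrep 'tool|ft'
python3 -m jog '[[[0,0,0.06,0,0,0,0],[0,0,0,0,0,0,0]]]' | egrep 'tool|ft'
```

```text
tool_pos: [560.6, 120.8, -18.9]
ft_force: [0.4, -0.2, -0.3]
tool_pos: [560.6, 120.9, -22.0]
ft_force: [0.4, -0.4, -1.3]
tool_pos: [560.6, 120.8, -24.9]
ft_force: [0.8, -0.7, -0.1]
```

```bash
python3 - <<'E'
from h import *
q,e=snap('side','side5')
c=camera_params('side');K=np.array(c['K']);T=np.linalg.inv(np.array(c['extrinsics']))
s=telemetry.sense()
for dz in(0,20,30,40):
    P=T[:3,:3]@(s['tool_pos']+[0,0,dz])+T[:3,3];print('pix',dz,(K@P/P[2])[:2].round(1))
print(s['tool_pos'])
print(q[194:216,256:276].max(2))
E
```

```text
pix 0 [266.7 210.6]
pix 20 [266.6 207.2]
pix 30 [266.5 205.5]
pix 40 [266.5 203.8]
[560.74278576 120.84129061 -24.78864737]
[[101 103 107 104  90  63  32  32  55  65  57  36  22  38  66  84  89  90
   91  92]
 [105 106 106 107  94  66  35  34  59  71  62  40  23  39  67  82  88  89
   89  91]
 [105 106 106 107  99  76  46  41  65  77  68  46  37  50  70  82  85  89
   89  91]
 [107 106 107 107 103  88  64  52  71  82  73  56  49  64  77  82  84  86
   89  91]
 [107 106 106 108 104  94  70  60  75  85  77  60  56  70  81  83  85  85
   87  90]
 [107 109 107 106 102  89  67  57  73  84  74  58  51  64  79  83  82  84
   85  88]
 [107 108 108 106 100  85  61  49  63  73  67  51  42  55  71  75  76  81
   84  87]
 [109 109 108 107 102  87  62  44  48  54  51  41  35  44  58  61  69  77
   83  86]
 [109 109 109 108 102  90  72  52  39  35  34  35  40  45  47  53  65  77
   82  83]
 [111 110 112 109 103  93  81  66  48  28  27  41  53  52  50  58  72  82
   83  84]
 [112 111 111 110 103  95  89  79  58  34  29  45  60  59  54  63  78  85
   84  85]
 [112 111 111 112 107  99  92  83  64  38
[... 194 characters left out ...]
  58  73
   84  87]
 [114 113 112 113 113 111 104  83  60  44  46  49  49  50  48  46  51  66
   77  83]
 [111 109 106 107 109 107 102  87  65  47  45  46  49  49  47  48  47  54
   64  68]
 [104 103 101 101 102 102 100  89  68  50  45  46  47  50  50  47  47  48
   50  53]
 [ 96  97  98  99 101 100  95  82  64  49  44  45  48  48  49  48  49  49
   50  52]
 [ 93  95  97  99  99  96  86  70  55  47  45  44  45  49  48  50  51  55
   56  59]
 [ 91  94  97  98  98  89  74  59  53  48  45  43  46  47  48  51  56  59
   61  60]
 [ 91  93  96 100  97  86  69  62  58  52  47  43  44  46  48  50  55  59
   62  62]
 [ 94  94 100 105 102  88  73  68  63  57  51  46  47  47  49  51  57  60
   63  62]]
```

```bash
python3 -m jog '[[[0,0,0.08,0,0,0,0],[0,0,0,0,0,0,0]]]' | egrep 'tool|ft'
python3 -m jog '[[[0,0,0.06,0,0,0,0],[0,0,0,0,0,0,0]]]' | egrep 'tool|ft'
python3 -m jog '[[[0,0,0.06,0,0,0,0],[0,0,0,0,0,0,0]]]' | egrep 'tool|ft'
python3 -m jog '[[[0,0,0.04,0,0,0,0],[0,0,0,0,0,0,0]]]' | egrep 'tool|ft'
```

```text
tool_pos: [560.5, 120.8, -29.1]
ft_force: [0.2, -0.5, 0.3]
tool_pos: [560.6, 120.8, -32.0]
ft_force: [-0.2, -0.2, 0.4]
tool_pos: [560.6, 120.8, -34.9]
ft_force: [-0.1, 1.0, 0.2]
tool_pos: [561.0, 120.9, -35.4]
ft_force: [-5.6, -1.0, 12.1]
```

Contact is at a reported z of −35.5, so the true tip is 35.5 mm above the reported TCP. Next: the lateral check at the contact point.

```bash
python3 -m jog '[[[0,0,-0.04,0,0,0,0],[0,0,0,0,0,0,0]]]' | egrep 'tool|ft'
python3 - <<'E'
from h import *
q,e=snap('side','side6');s=telemetry.sense();print(s['tool_pos'])
print(q[196:212,256:276].max(2))
c=camera_params('side');K=np.array(c['K']);T=np.linalg.inv(np.array(c['extrinsics']))
P=T[:3,:3]@(s['tool_pos']+[0,0,35.5])+T[:3,3];print('pred tip',(K@P/P[2])[:2].round(1))
print(ray('side',[[265,204],[265,206],[266,206]],1).round(1))
# jack in side vs top: foot rect
z=np.load('pics/side0.npz');p0=z['p']
P=T[:3,:3]@np.array([511.2,275.6,64])+T[:3,3];print('pred jack cheek top',(K@P/P[2])[:2].round(1))
print(cv2.cvtColor(p0,cv2.COLOR_RGB2GRAY)[162:186,234:256])
E
```

```text
tool_pos: [561.2, 120.9, -34.4]
ft_force: [0.4, -0.7, -0.0]
[560.98488684 120.877426   -34.60851718]
[[105 105 108 107 101  75  39  29  47  60  59  41  23  32  57  76  85  89
   89  91]
 [106 107 107 107 101  77  43  31  50  65  64  47  28  36  59  76  83  87
   88  90]
 [107 106 106 107 102  83  55  40  57  72  70  56  42  48  67  79  84  85
   88  89]
 [108 107 107 106 101  87  65  53  64  79  79  67  56  58  72  79  82  84
   86  89]
 [108 108 109 105 100  87  68  55  66  80  81  68  57  57  63  72  77  83
   84  87]
 [109 109 109 106  98  85  65  52  65  80  80  65  49  45  50  58  71  80
   84  85]
 [109 111 109 108  99  86  64  47  57  70  70  56  39  36  42  54  71  82
   84  84]
 [111 110 111 109 101  89  68  47  44  50  49  42  36  38  44  57  72  83
   85  83]
 [111 111 111 110 104  94  77  60  45  32  29  37  47  51  50  63  78  85
   86  85]
 [113 112 111 112 106  97  88  76  56  33  25  42  62  62  55  64  77  84
   86  85]
 [113 114 113 112 110 103  95  84  62  35  26  47  69  67  54  55  67  78
   84  85]
 [113 113 113 114 114 107  98  83  61  39  32  47  64  64  52  4
[... 2015 characters left out ...]
6  62  70  79  79  67  55  58
   63  64  64  65]
 [ 76  77  76  75  76  76  75  79  82  81  77  75  77  81  79  67  52  47
   51  51  48  49]
 [ 77  77  76  76  76  75  72  76  82  83  82  79  79  81  79  69  53  42
   42  43  41  42]
 [ 66  66  65  66  64  64  64  71  78  80  79  77  77  77  77  69  55  48
   48  50  49  49]
 [ 54  54  55  55  55  55  59  64  68  69  67  66  65  65  66  61  60  61
   65  64  66  66]
 [ 59  59  60  65  66  65  65  63  59  55  55  52  52  52  52  54  58  69
   75  77  77  77]
 [ 67  69  71  72  74  74  72  65  55  48  47  46  46  45  47  47  54  65
   72  75  74  74]
 [ 61  60  62  62  63  63  62  57  50  43  42  43  43  42  44  43  47  53
   60  60  61  60]]
```

```bash
python3 -m jog '[[[0,0,-0.96,0,0,0,0],[0,0,-0.96,0,0,0,0],[0,0,-0.96,0,0,0,0.5],[-0.404,-0.702,0,0,0,0,1],[-0.404,-0.702,0,0,0,0,1],[-0.404,-0.702,0,0,0,0,1],[-0.404,-0.702,0,0,0,0,1],[0,0,0,0,0,0,1]]]'
python3 -c "
from h import *
go([511.2,275.6,-8.5],4)"
```

```text
time: 11.08
tool_pos: [510.8, 277.7, 109.1]
tcp_rot: [-180.0, 0.0, -12.1]
ft_force: [-0.6, 0.2, -0.3]
finger_gap: 85.4
t 11.07 tcp [510.8 277.7 109.1] rpy [-1.7998e+02  3.0000e-02 -1.2140e+01] F [-0.6  0.2 -0.3] gap 85.4 row x4: [0.0047 0.0101 0.5881]
```

```bash
python3 -m jog '[[[0,0,0.47,0,0,0,1],[0,0,0.47,0,0,0,1],[0,0,0.47,0,0,0,1],[0,0,0.47,0,0,0,1],[0,0,0.47,0,0,0,1],[0,0,0,0,0,0,1],[0,0,0,0,0,0,1]]]'
python3 -c "
from h import *
go([511.2,275.6,-8.5],1)"
```

```text
time: 11.95
tool_pos: [512.7, 275.0, -7.3]
tcp_rot: [-180.0, -0.0, -12.4]
ft_force: [-0.1, 0.2, 0.2]
finger_gap: 85.3
t 11.95 tcp [512.7 275.   -7.3] rpy [-1.7998e+02 -4.0000e-02 -1.2360e+01] F [-0.1  0.2  0.2] gap 85.3 row x1: [-0.0311 -0.0057  0.0242]
```

```bash
python3 -m jog '[[[-0.03,0,0,0,0,0,0.4],[0,0,0,0,0,0,0.3],[0,0,0,0,0,0,0.3],[0,0,0,0,0,0,0.3],[0,0,0,0,0,0,0.3],[0,0,0,0,0,0,0.3]]]' 60
python3 -m jog '[[[0,0,-0.2,0,0,0,0.3],[0,0,-0.4,0,0,0,0.3],[0,0,0,0,0,0,0.3]]]' 60
```

```text
time: 12.7
tool_pos: [511.1, 276.1, -7.2]
tcp_rot: [-179.9, -0.1, -12.3]
ft_force: [-0.8, 0.6, 5.9]
finger_gap: 39.3
time: 13.08
tool_pos: [512.2, 276.3, 24.3]
tcp_rot: [-179.9, -0.2, -12.3]
ft_force: [1.1, 1.3, -7.3]
finger_gap: 39.1
```

Grasped: the gap is 39 mm and the wrist reads −7.3 N of weight. Carrying the jack to a standoff 70 mm short of the lift point.

```bash
python3 -m jog '[[[0.2,0.45,0,0,0,0,0.3],[0.349,0.783,0,0,0,0,0.3],[0.349,0.783,0,0,0,0,0.3],[0.349,0.783,0,0,0,0,0.3],[0.349,0.783,0,0,0,0,0.3],[0.349,0.783,0,0,0,0,0.3],[0.349,0.783,0,0,0,0,0.3],[0.149,0.333,0,0,0,0,0.3],[0,0,0,0,0,0,0.3]]]'
python3 - <<'E'
from h import *
go([641.5,-32.4,-3],1)
p,d=snap('top','top7');q,e=snap('side','side7')
im=np.zeros((600,800,3),np.uint8);im[:,:400]=cv2.resize(p[140:290,230:330],(400,600),interpolation=cv2.INTER_CUBIC);im[:500,400:]=cv2.resize(q[180:280,250:330],(400,500),interpolation=cv2.INTER_CUBIC)
cv2.imwrite('pics/c7.png',im[:,:,::-1])
E
```

```text
time: 14.2
tool_pos: [571.3, -19.4, 21.7]
tcp_rot: [-180.0, 0.0, -12.5]
ft_force: [0.1, 1.0, -8.4]
finger_gap: 39.5
t 14.2 tcp [571.3 -19.4  21.7] rpy [-1.800e+02  1.000e-02 -1.246e+01] F [ 0.1  1.  -8.4] gap 39.5 row x1: [ 1.4281 -0.0491  0.4939]
```

View pics/c7.png

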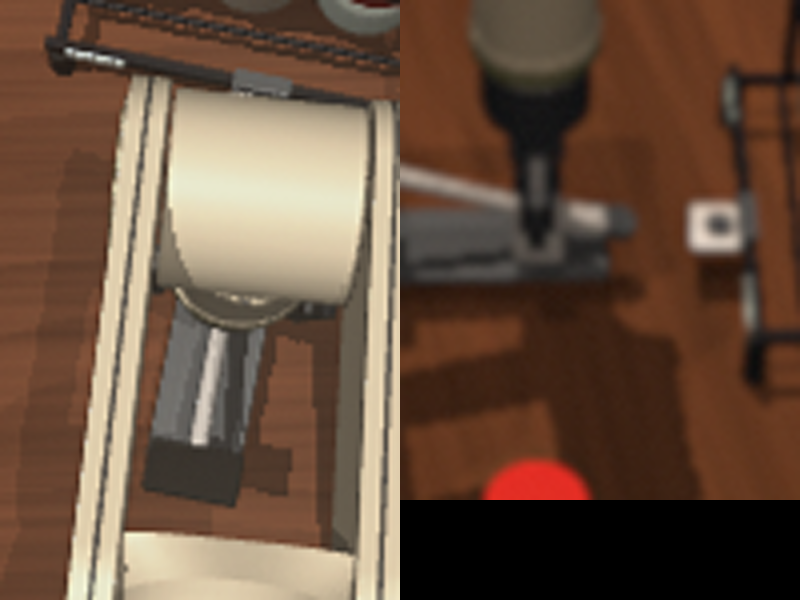

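The jack hangs level: saddle at crop (622,222), tongue boss at (718,225), paddle visible from above at (195,475). Lowering to 5 mm clearance and measuring in hand.

```bash
python3 -m jog '[[[0,0,0.25,0,0,0,0.3],[0,0,0.24,0,0,0,0.3],[0,0,0,0,0,0,0.3],[0,0,0,0,0,0,0.3]]]'
python3 - <<'E'
from h import *
p,d=snap('top','top8');q,e=snap('side','side8');s=telemetry.sense()
h=s['tool_pos'][2]+7.2;W=world('top',d);H=W[...,2]
m=(d>0)&(H>85)&(H<120)&(p.max(2)<75);uv=box(W,m,255,245,300,275)
P=ray('top',uv,98+h)[:,:2].astype(np.float32);r=cv2.minAreaRect(P);print('paddle',len(uv),np.round(r,1) if 0 else r,'h',h,W[uv[:,1],uv[:,0],2].mean())
psi=np.radians(s['tcp_rot'][2]);a=np.array([np.cos(psi),np.sin(psi)])
rel=np.array(r[0])-s['tool_pos'][:2];print('tcp',s['tool_pos'],s['tcp_rot'][2],'paddle rel along/lateral',rel@a,rel@[-a[1],a[0]])
g=cv2.cvtColor(q,cv2.COLOR_RGB2GRAY);print(g[220:236,282:322])
c=camera_params('side');K=np.array(c['K']);T=np.linalg.inv(np.array(c['extrinsics']))
for X in ([*(s['tool_pos'][:2]+59*a),31+h],[699.2,-44.7,52]):
    Q=T[:3,:3]@np.array(X)+T[:3,3];print('pred side px',(K@Q/Q[2])[:2].round(1))
E
```

```text
time: 14.8
tool_pos: [571.1, -17.9, -2.9]
tcp_rot: [180.0, 0.0, -12.3]
ft_force: [-0.2, 1.2, -7.3]
finger_gap: 39.4
paddle 302 ((454.0254821777344, 7.794780731201172), (59.1534309387207, 33.42648696899414), 78.23574829101562) h 5.021594453737624 103.72354582194407
tcp [571.70372734 -18.1936849   -2.17840555] -12.33253063941178 paddle rel along/lateral -120.51350541098653 0.254449790048227
[[ 40  52  58  58  59  59  59  57  59  59  56  57  58  58  57  55  55  56
   58  60  62  63  63  62  64  79 107 124 128 128 128 128 129 127 116  96
   81  79  79  76]
 [ 41  53  58  58  57  58  58  58  58  58  57  56  58  57  56  55  55  56
   57  62  63  63  63  62  65  96 144 171 177 173 165 162 164 165 156 126
   90  80  81  77]
 [ 47  53  58  57  58  57  57  57  58  58  56  56  56  56  57  58  57  56
   58  59  63  63  62  62  66 107 164 197 199 183 162 153 156 167 168 140
   97  81  81  77]
 [ 56  60  65  67  64  59  56  57  57  56  58  56  55  57  57  57  57  57
   59  60  63  63  62  61  65 108 169 200 194 163 127 111 116 136 154 134
   96  81  81  78]
 [ 67  78  92  97  95  88  81  77  71  6
[... 1318 characters left out ...]
 42  43  43  43  42  44  42  43  45  53  58  61  61
   61  59  59  58  58  61  62  60  57  47  37  34  34  36  35  34  34  33
   32  31  36  48]
 [ 66  47  36  35  36  35  34  36  37  37  39  39  36  42  46  53  59  61
   61  60  57  57  61  61  62  62  58  47  32  29  29  31  27  28  28  28
   29  30  34  43]
 [ 66  48  35  34  36  34  37  40  42  38  34  32  32  33  37  45  54  60
   61  59  59  60  61  62  62  62  58  45  33  28  28  30  29  29  30  32
   40  49  45  44]
 [ 61  45  36  37  38  38  41  51  56  47  34  30  28  30  31  40  52  60
   63  62  62  63  63  63  62  62  59  46  33  27  29  30  31  30  29  39
   59  73  65  53]]
pred side px [294.3 227.3]
pred side px [314.3 223.8]
```

In hand, the paddle sits −120.5 mm along and 0.25 mm lateral of the TCP, as it should. So top camera and arm agree, and the side view is within about 2 mm in x. Sliding the saddle under the tongue.

```bash
python3 -m jog '[[[0.25,0,0,0,0,0,0.3],[0.35,0,0,0,0,0,0.3],[0.35,-0.01,0,0,0,0,0.3],[0.3,-0.01,0,0,0,0,0.3],[0.16,0,0,0,0,0,0.3],[0,0,0,0,0,0,0.3],[0,0,0,0,0,0,0.3]]]'
python3 -c "
from h import *
go([641.1,-32.4,-7.2],1)"
```

```text
time: 15.78
tool_pos: [639.8, -32.2, -2.9]
tcp_rot: [180.0, 0.0, -12.3]
ft_force: [0.2, 0.2, -8.0]
finger_gap: 38.8
t 15.78 tcp [639.8 -32.2  -2.9] rpy [ 1.800e+02  5.000e-02 -1.234e+01] F [ 0.2  0.2 -8. ] gap 38.8 row x1: [ 0.0259 -0.0016  0.0863]
```

```bash
python3 -m jog '[[[0.024,0,0.04,0,0,0,0.3],[0,0,0.03,0,0,0,0.3],[0,0,0.02,0,0,0,0.3],[0,0,0,0,0,0,0.3]]]'
python3 - <<'E'
from h import *
p,d=snap('top','top9');q,e=snap('side','side9');s=telemetry.sense()
W=world('top',d);H=W[...,2]
m=(d>0)&(H>85)&(H<112)&(p.max(2)<75);uv=box(W,m,250,215,305,260)
P=ray('top',uv,98)[:,:2].astype(np.float32);r=cv2.minAreaRect(P)
psi=np.radians(-12.3);a=np.array([np.cos(psi),np.sin(psi)])
print(s['tool_pos'],s['ft_force'],'paddle',len(uv),r,'saddle',np.array(r[0])+179*a,s['tool_pos'][:2]+59*a)
cv2.imwrite('pics/c9.png',cv2.resize(q[195:255,265:345],(800,600),interpolation=cv2.INTER_CUBIC)[:,:,::-1])
E
```

```text
time: 16.27
tool_pos: [641.5, -32.5, -7.1]
tcp_rot: [180.0, 0.0, -12.3]
ft_force: [-0.5, -0.2, -6.9]
finger_gap: 39.5
[641.49077325 -32.50614659  -7.10194639] [-0.73782637 -0.06314332 -6.67097181] paddle 91 ((535.6658935546875, -8.467365264892578), (59.508480072021484, 11.343217849731445), 83.17555236816406) saddle [710.55705138 -46.59980441] [699.13646215 -45.07493938]
```

View pics/c9.png

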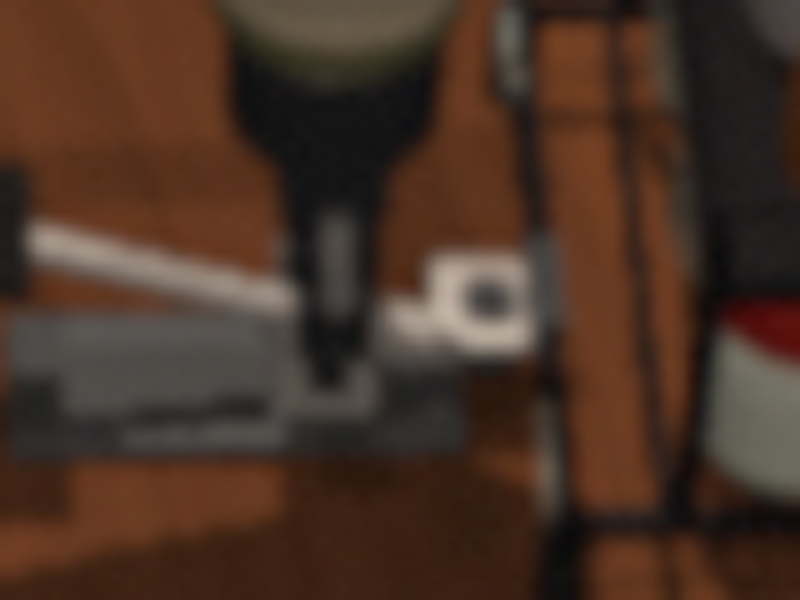

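The saddle is hidden under the tongue: tongue at (490,300), lever nose running beneath it at (410,330). The rack hasn't moved and the jack still hangs. Setting it down until its weight comes off the wrist.

```bash
python3 -m jog '[[[0,0,0.02,0,0,0,0.3],[0,0,0,0,0,0,0.3]]]' | egrep 'tool|ft'
python3 -m jog '[[[0,0,0.015,0,0,0,0.3],[0,0,0,0,0,0,0.3]]]' | egrep 'tool|ft'
```

```text
tool_pos: [641.5, -32.5, -7.2]
ft_force: [-5.5, 0.0, 1.5]
tool_pos: [641.5, -32.6, -7.1]
ft_force: [-9.3, 0.6, 7.2]
```

```bash
python3 -m jog '[[[0,0,-0.025,0,0,0,0.3],[0,0,0,0,0,0,0.5],[0,0,0,0,0,0,0.8],[0,0,0,0,0,0,0.8],[0,0,0,0,0,0,0.8],[0,0,-0.2,0,0,0,0.8],[0,0,-0.6,0,0,0,0.8],[0,0,-0.9,0,0,0,0.8],[0,0,-0.9,0,0,0,0.8],[-0.8,0,0,0,0,0,0.3],[-0.8,0,0,0,0,0,0],[-0.8,0,0,0,0,0,0]]]'
python3 - <<'E'
from h import *
p,d=snap('top','top10');q,e=snap('side','side10')
go([524-2,-7.5,75],1)
W=world('side',e);H=W[...,2]
im=np.zeros((600,800,3),np.uint8);im[:,:400]=cv2.resize(p[140:290,230:330],(400,600),interpolation=cv2.INTER_CUBIC);im[:500,400:]=cv2.resize(q[180:280,250:330],(400,500),interpolation=cv2.INTER_CUBIC)
cv2.imwrite('pics/c10.png',im[:,:,::-1])
# foot front corner & paddle in side view, compare with side8 shift
for t in('side8','side10'):
    z=np.load(f'pics/{t}.npz');W=world('side',z['d'])
    m=(z['d']>0)&(W[...,2]>85)&(W[...,2]<115)&(z['p'].max(2)<70);uv=box(W,m,225,200,275,240);print(t,len(uv),uv.mean(0),uv.min(0),uv.max(0),W[uv[:,1],uv[:,0]].mean(0).round(1))
E
```

```text
time: 18.38
tool_pos: [523.5, -6.7, 123.4]
tcp_rot: [-180.0, -0.1, -12.3]
ft_force: [-0.2, -0.3, 1.2]
finger_gap: 13.4
t 18.48 tcp [520.6  -6.  122. ] rpy [ 1.7999e+02  1.5000e-01 -1.2300e+01] F [-0.1 -0.3 -0.1] gap 0.4 row x1: [0.0355 0.024  0.9396]
side8 135 [244.43703704 217.54814815] [238 211] [274 230] [457.    0.6 103. ]
side10 120 [262.99166667 217.20833333] [259 211] [267 224] [520.7  -9.9  98.9]
```

View pics/c10.png

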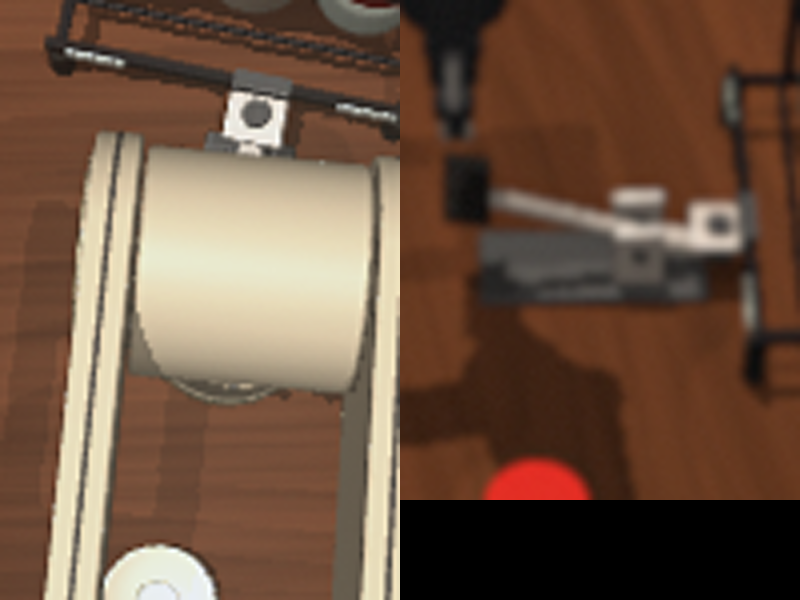

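The jack stands released and square to the rack, with the tongue over the saddle. Paddle is at side crop (467,187), gripper above it. I'll check the foot's front edge and the boss numerically for lateral centring.

```bash
python3 - <<'E'
from h import *
z=np.load('pics/top10.npz');p,d=z['p'],z['d'];W=world('top',d);hsv=cv2.cvtColor(p,cv2.COLOR_RGB2HSV)
g=cv2.cvtColor(p,cv2.COLOR_RGB2GRAY)
print(g[170:182,278:308]);print(W[170:182,278:308,2].round(0).astype(int))
a=np.array([np.cos(np.radians(-12.3)),np.sin(np.radians(-12.3))]);n=np.array([-a[1],a[0]])
z0=np.load('pics/side10.npz');q=z0['p'];print(cv2.cvtColor(q,cv2.COLOR_RGB2GRAY)[216:244,288:312])
# predictions for foot front corners if saddle at (699.1,-45.1)
c=camera_params('top');K=np.array(c['K']);T=np.linalg.inv(np.array(c['extrinsics']))
cs=camera_params('side');Ks=np.array(cs['K']);Ts=np.linalg.inv(np.array(cs['extrinsics']))
S=np.array([699.1,-45.1])
for nm,o,h in(('L',n*32-9*a,8),('R',-n*32-9*a,8),('nearbot',-n*32-9*a,0)):
    X=np.r_[S+o,h]
    for k,t in((K,T),(Ks,Ts)):
        Q=t[:3,:3]@X+t[:3,3];print(nm,(k@Q/Q[2])[:2].round(1))
E
```

```text
[[ 78  78  78  79  80  80  71  60 228 235 232 233 232 120  90  98  98  96
   78 211 231 233 215  98  54  58  58  61  82  84]
 [ 81  84  83  84  84  84  74  51 232 234 231 232 236 187  96  75  63 105
  212 233 231 234 188  87  56  59  58  56  80  82]
 [ 85  86  85  86  73  76  71  72 227 232 229 229 231 230 226 227 228 227
  234 233 233 238 147  67  57  58  58  76  81  81]
 [ 83  83  83  74  98  93  85 138 237 237 233 230 229 230 231 232 232 231
  231 231 232 240 121  53  57  59  57  78  80  79]
 [ 81  82  81  76 101  92  87  96 132 140 192 234 236 235 232 230 229 229
  229 229 231 242 116  52  57  58  56  78  81  80]
 [ 79  79  79  85 101  91  89  86  85  85 106 127 172 135 132 189 232 236
  238 235 234 246 118  53  57  57  57  77  80  80]
 [ 80  79  79 104 105 101 100 102 100  99  85 104 202 202 198 209 145 121
  126 137 196 189 102  62  57  56  74  79  79  79]
 [ 98  94  91 100  98  97  96  96  84 100  86 139 217 220 216 221 211 114
   58  68  98  93  74  69  69  64  79  79  79  79]
 [127 125 122 122 119 118 115 113 109 111 105 132 149 145 162 168 195 124
   70  63  94  72  67  69 
[... 4522 characters left out ...]
 81  81  71  58  48  46  46  47  47  49  48  49  57  72  80
   82  81  78  69  56  43]
 [ 70  68  69  70  67  63  53  43  43  42  43  44  43  43  45  51  59  66
   66  67  65  59  51  43]
 [ 51  51  50  50  50  48  46  42  40  40  40  40  40  40  43  44  46  51
   54  54  54  53  49  47]
 [ 55  56  55  53  52  52  52  50  47  46  46  45  44  44  46  45  47  51
   55  57  56  55  54  55]
 [ 65  65  66  64  63  63  62  60  59  58  60  58  57  56  57  57  58  60
   61  62  61  59  59  58]
 [ 69  69  70  69  66  65  65  67  67  68  69  69  66  66  67  66  67  65
   64  62  61  61  59  59]]
L [281.5 172.4]
L [310.6 224.8]
R [303.6 176.8]
R [311.8 238.6]
nearbot [303.4 177.4]
nearbot [311.7 240. ]
```

Foot corners match the prediction within 0.5 px, so the saddle is at about (699,−45), within roughly 1 mm of the boss. Now the trial stroke: approach the paddle and press along its arc.

```bash
python3 -m jog '[[[0.07,0,0.5,0,0,0,0],[0,0,0.4,0,0,0,0],[0,0,0.2,0,0,0,0],[0,0,0,0,0,0,0]]]'
python3 -m jog '[[[0,0,0.1,0,0,0,0],[-0.068,0,0.16,0,0,0,0],[-0.056,0,0.16,0,0,0,0],[-0.046,0,0.16,0,0,0,0],[0,0,0,0,0,0,0]]]'
python3 -m jog '[[[-0.034,0,0.16,0,0,0,0],[-0.024,0,0.16,0,0,0,0],[-0.016,0,0.16,0,0,0,0],[0,0,0,0,0,0,0]]]'
```

```text
time: 18.98
tool_pos: [527.6, -7.7, 67.2]
tcp_rot: [180.0, 0.1, -12.3]
ft_force: [0.1, 0.8, 0.2]
finger_gap: -0.2
time: 19.6
tool_pos: [519.4, -5.9, 38.2]
tcp_rot: [-180.0, -0.0, -12.3]
ft_force: [1.3, 0.3, 5.2]
finger_gap: 0.3
time: 20.1
tool_pos: [515.7, -5.0, 14.5]
tcp_rot: [-180.0, 0.0, -12.3]
ft_force: [-0.6, -0.5, 6.2]
finger_gap: -0.3
```

```bash
python3 -m jog '[[[-0.03,0,0.14,0,0,0,0],[-0.02,0,0.1,0,0,0,0],[0,0,0,0,0,0,0]]]' | egrep 'tool|ft'
python3 -m jog '[[[0,0,0.04,0,0,0,0],[0,0,0,0,0,0,0]]]' | egrep 'tool|ft'
python3 -m jog '[[[0,0,0.03,0,0,0,0],[0,0,0,0,0,0,0]]]' | egrep 'tool|ft'
```

```text
tool_pos: [514.8, -4.8, 3.4]
ft_force: [2.9, -0.9, 6.6]
tool_pos: [514.8, -4.8, 1.7]
ft_force: [1.7, -0.8, 7.6]
tool_pos: [514.9, -4.8, 0.5]
ft_force: [0.9, -0.5, 9.4]
```

```bash
python3 -m jog '[[[0,0,0.03,0,0,0,0],[0,0,0,0,0,0,0]]]' | egrep 'tool|ft'
python3 -m jog '[[[0,0,0.03,0,0,0,0],[0,0,0,0,0,0,0]]]' | egrep 'tool|ft'
python3 -m jog '[[[0,0,0.02,0,0,0,0],[0,0,0,0,0,0,0]]]' | egrep 'tool|ft'
```

```text
tool_pos: [515.1, -4.8, -0.2]
ft_force: [-2.6, 0.1, 18.8]
tool_pos: [515.3, -4.9, -0.8]
ft_force: [-7.9, -0.1, 27.9]
tool_pos: [515.3, -4.8, -1.3]
ft_force: [-11.1, -0.3, 32.3]
```

The stop has been reached: force climbs with almost no travel at the expected height. Confirm the rack is raised, then let the handle fully up.

```bash
cat >> h.py <<'E'
def boss(q,d=None):
    g=cv2.cvtColor(q,cv2.COLOR_RGB2GRAY).astype(float);b=g[208:238,304:326]
    w=np.clip(b-130,0,None);v,u=np.mgrid[208:238,304:326];return (u*w).sum()/w.sum(),(v*w).sum()/w.sum()
E
python3 -c "
from h import *
for t in('side0','side10'): print(boss(np.load(f'pics/{t}.npz')['p']))
q,e=snap('side','side11');print(boss(q))
p,d=snap('top','top11')
"
python3 -m jog '[[[0,0,-0.2,0,0,0,0],[0.024,0,-0.16,0,0,0,0],[0.024,0,-0.16,0,0,0,0],[0.034,0,-0.16,0,0,0,0],[0.034,0,-0.16,0,0,0,0],[0.046,0,-0.16,0,0,0,0],[0.056,0,-0.16,0,0,0,0],[0.068,0,-0.16,0,0,0,0],[0,0,-0.24,0,0,0,0],[0,0,0,0,0,0,0],[0,0,0,0,0,0,0],[0,0,0,0,0,0,0]]]'
python3 - <<'E'
from h import *
q,e=snap('side','side12');print(boss(q));W=world('side',e)
for t in('side10','side12'):
    z=np.load(f'pics/{t}.npz');W=world('side',z['d'])
    m=(z['d']>0)&(W[...,2]>80)&(W[...,2]<115)&(z['p'].max(2)<70);uv=box(W,m,256,209,270,228);print(t,len(uv),uv.min(0),uv.max(0),W[uv[:,1],uv[:,0]].mean(0).round(1))
a=np.load('pics/side10.npz')['p'];D=np.abs(a.astype(int)-q).sum(2);D[:208]=0;v,u=np.nonzero(D>60);print('changed px',len(u),(u.min(),u.max(),v.min(),v.max()) if len(u) else '')
E
```

```text
(np.float64(311.2929671244278), np.float64(225.46941323345817))
(np.float64(310.2720296374702), np.float64(225.69039428420217))
(np.float64(311.1430087556381), np.float64(222.12204828867073))
time: 23.32
tool_pos: [526.8, -7.5, 72.3]
tcp_rot: [180.0, 0.1, -12.3]
ft_force: [0.3, -0.1, -0.0]
finger_gap: 0.1
(np.float64(310.35738922791194), np.float64(225.67126558768905))
side10 122 [259 211] [268 224] [521.  -10.   98.7]
side12 92 [259 211] [268 224] [519.8 -17.6  99. ]
changed px 727 (np.int64(68), np.int64(320), np.int64(208), np.int64(327))
```

The rack rose (boss up 3.6 px, about 19 mm) and came back to the same place. The handle is fully up at z≈99 and the jack hasn't shifted. Second stroke.

```bash
python3 -m jog '[[[0,0,0.2,0,0,0,0],[-0.068,0,0.16,0,0,0,0],[-0.056,0,0.16,0,0,0,0],[-0.046,0,0.16,0,0,0,0],[-0.034,0,0.16,0,0,0,0],[-0.024,0,0.16,0,0,0,0],[-0.016,0,0.16,0,0,0,0],[-0.03,0,0.14,0,0,0,0],[-0.01,0,0.1,0,0,0,0],[0,0,0,0,0,0,0]]]'
python3 -m jog '[[[0,0,0.06,0,0,0,0],[0,0,0,0,0,0,0]]]' | egrep 'tool|ft'
```

```text
time: 24.62
tool_pos: [514.8, -4.8, 3.6]
tcp_rot: [-180.0, -0.2, -12.3]
ft_force: [2.2, -0.5, 6.5]
finger_gap: 0.2
tool_pos: [514.8, -4.8, 0.8]
ft_force: [1.5, -1.0, 7.0]
```

```bash
python3 -m jog '[[[0,0,0.04,0,0,0,0],[0,0,0,0,0,0,0]]]' | egrep 'tool|ft'
python3 -m jog '[[[0,0,0.03,0,0,0,0],[0,0,0,0,0,0,0],[0,0,0,0,0,0,0]]]' | egrep 'tool|ft'
python3 - <<'E'
from h import *
q,e=snap('side','side13');p,d=snap('top','top13');print(boss(q),telemetry.sense()['ft_force'],telemetry.sense()['tool_pos'])
im=np.zeros((500,800,3),np.uint8);im[:,:400]=cv2.resize(p[90:215,230:330],(400,500));im[:,400:]=cv2.resize(q[160:260,250:330],(400,500),interpolation=cv2.INTER_CUBIC)
cv2.imwrite('pics/c13.png',im[:,:,::-1])
E
```

```text
tool_pos: [515.1, -4.8, -0.2]
ft_force: [-2.9, -0.0, 17.4]
tool_pos: [515.2, -4.8, -0.8]
ft_force: [-7.2, 0.6, 25.0]
(np.float64(311.0196850393701), np.float64(222.07611548556432)) [-7.65368012 -0.10109846 25.66505775] [515.20177575  -4.83953562  -0.78316318]
```

View pics/c13.png

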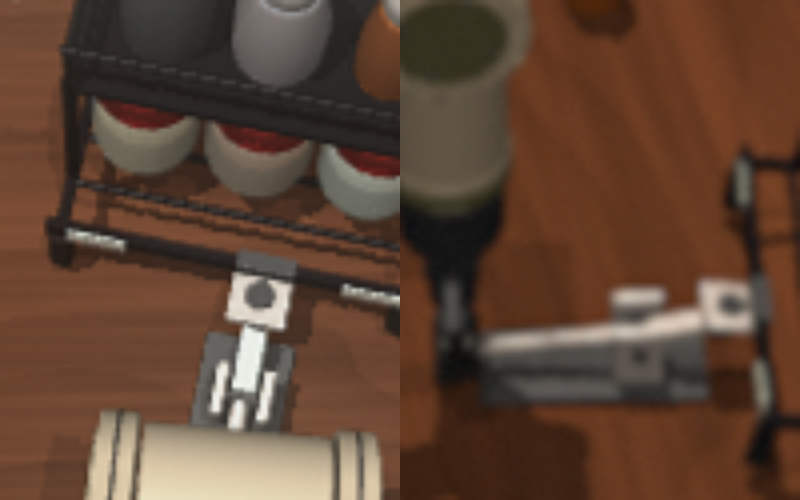

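The lever is fully down against its stop. The tongue at crop (258,295)/(727,305) is raised on the saddle, with the front of the rack off the counter and the fingers holding the paddle. Handing in.

```bash
python3 -c "
from h import *
print(job.hand_in(), telemetry.sense()['time'], telemetry.sense()['ft_force'])"
```

```text
the job is handed in; nothing more can be done
the job is handed in; nothing more can be done
```

The rack's front is up on the jack and the arm is still holding the handle right down. I handed in at about 25.6 s. The hand-in gives no verdict.

**What I did:** I set the steel jack down with its saddle under the marked tongue and let go of it. I gave the handle one full trial stroke, then pressed it down a second time and kept holding.

**Last checks:**
- **Saddle:** it sits at about (699, −45), within roughly 1 mm of the boss by the top view. The side view read the lift point about 4 mm lower in x, a bias I put down to that camera.
- **Trial stroke:** the rack rose about 19 mm and came back to the same pixels. The handle returned fully up, with its paddle at z≈99, and the jack had not moved.
- **Final hold:** the lever is on its stop with about 25 N down and the rack raised the same amount as before.

**What went wrong or disagreed:**
- **Tool height:** the shut fingertips are really 35.5 mm higher than the reported TCP. My first grasp therefore closed just above the cheeks without moving the jack. I measured the offset by touching bare counter and grasped again.
- **Peak press:** force reached 32 N on the paddle during the trial stroke, below the 40 N limit.
- **Other items:** I did not measure the other things on the counter again at the end. The arm went near none of them, and the pictures showed no contact.

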